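# Make up the sink kit and the polishing kit

### The job

Make up two cleaning kits from the stock, one thing to a compartment, each standing upright (brushes bristles down) on the compartment's floor: in the three-compartment zinc tray the tall slim bottle in the middle, with the glass jar and the rectangular nail brush in the two end compartments, either way round; in the two-compartment wooden tray the small flat tin and the round palm brush with the knob, either way round. Leave the stout bottle and the big tin where they stand.

Things in the scene. Friction and masses are not known exactly. Their poses are not given: they have to be found in the camera images.
- tall_bottle: Tall slim white plastic bottle, 46 mm diameter, 130 mm high; straight sides up to 102 mm, then a narrow neck with a grey cap. Stands upright, loose. Origin: centre of its underside, z up.
- jar: Amber glass jar with paper label and brass lid, 56 mm diameter, 80 mm high; straight sides up to 50 mm, then a narrower lid (50 mm). Stands upright, loose. Origin: centre of its underside, z up.
- flat_tin: Small flat round steel tin, 59 mm diameter, 45 mm high. Stands upright, loose. Origin: centre of its underside, z up.
- palm_brush: Round wooden palm brush, bristles down: head 56 mm diameter up to 40 mm high, thin stem, then a knob 38 mm in diameter from 54 mm to 80 mm high to hold it by. Stands upright, loose. Origin: centre of its underside, z up.
- nail_brush: Rectangular wooden nail brush, bristles down, wooden back up: 66 mm long (its y) by 36 mm wide (its x), 48 mm high; the wooden back spans 18 to 48 mm height. Loose; its long side starts within 30 degrees of left-right. Origin: centre of its underside, z up.
- stout_bottle: Stout white plastic bottle, 64 mm diameter, 100 mm high, grey cap; not wanted, stays where it is. Stands upright, loose. Origin: centre of its underside, z up.
- big_tin: Big round steel tin, 77 mm diameter, 70 mm high; not wanted, stays where it is. Stands upright, loose. Origin: centre of its underside, z up.
- zinc_tray: Grey zinc tray, 92 x 275 x 24 mm, three equal compartments in a row, each 82 mm (x) by 85 mm (y) inside, centres at y = -90, 0 and +90 mm. Fixed to the table. Origin: centre of the underside; x across its short side, y along its long side, z up (long side runs roughly left-right as seen from the robot). Floor and walls 5 mm thick, rim 24 mm above the table, dividers a little lower. 
- wood_tray: Brown wooden tray, 92 x 188 x 24 mm, two equal compartments, each 82 mm (x) by 86 mm (y) inside, centres at y = -46 and +46 mm. Fixed to the table. Origin: centre of the underside; x across its short side, y along its long side, z up (long side runs roughly left-right as seen from the robot). Floor and walls 5 mm thick, rim 24 mm above the table, dividers a little lower. 

How it is judged:
By the outcome, as a careful person would: the job done as asked, in the order asked, and still so for the second after the job is handed in, with the robot touching nothing.
It also fails if it takes over 128 s, if anything falls off the work surface, if the arm or the gripper's body presses on something with over 40 N, if the wrist force passes 120 N, or if a joint passes its speed limit or range.

### The arm

A 6-joint arm with a two-finger parallel gripper is mounted at the origin on the work surface. World frame = base frame: x ahead of the robot, y to its left, z up, the work surface at z = 0. Lengths are in mm, angles in rad, forces in N, time in s.
With the tool pointing down it reaches from about 300 to 775 mm from the base axis. Payload 14.6 kg.
Tool frame: the origin (TCP) lies on the centre line of the jaws, within the pads' length; the fingertips stand 8 mm ahead of it and the grasp point (between the pads) lies 11 mm behind it; z points along the fingers, y is the line along which they close (so a half turn about z gives the same grasp; the last joint's range is limited). The gripper opens to 94 mm and grips with 3 to 60 N. Pads are 16 mm wide; open, the fingers measure 119 mm over their backs; the gripper's body (75 mm by 177 mm) begins 78 mm behind the grasp point.
Start: joints at [1.266, 0.3, 1.521, -0, 1.321, -0.067], TCP at [129.559, 534.513, 213.446] pointing down, gripper open.
Joint ranges: [-3.03, 3.03], [-0.79, 2.21], [0.23, 2.52], [-1.04, 4.18], [0, 3.07], [-2.55, 2.55]. Speed limits (rad/s): [2.22, 2.22, 2.57, 3.14, 3.14, 3.14].

### API

Orientations are given as [roll, pitch, yaw] about the fixed x, y, z axes, in that order (R = Rz(yaw) Ry(pitch) Rx(roll)).
In Python, from cell import manip gives the robot as it stands.
- The arm moves only by the tool jog_arm, never from a script. Its argument "rows" is one flat list of numbers, 7 for each row, row after row: the shift along the world's x, y, z in cm, then the turn, a rotation vector about the world's x, y, z in rad, then the closure, from 0 (fully open) to 1 (shut). In form: [dx, dy, dz, rx, ry, rz, fingers, dx, dy, dz, rx, ry, rz, fingers, ...]. A call has 1 to 20 rows; each row shifts and turns the commanded pose from where the row before left it; what a row does not reach is not made up. A row lasts 1/12 s, in which the tool goes at most 41.7 mm and 7.16 degrees, less where a joint would pass 70% of its speed; a pose out of reach is approached as far as the arm can. A call with a gripper value outside its range is refused whole. The fingers move at their own pace and stop on an object; "newtons" is the grip in N (left out, the last holds). Time passes only in rows, so rows that do not move let the fingers close. It gives the time, the measured TCP pose, the force, the opening and the grip force at its end, in the units of the state.
- manip.read_state(): the state, without advancing time (a new reading comes with each control period).
- manip.camera(name): name is "side" or "top" or "wrist"; returns (picture, depth): 480x640x3 uint8, blue, green, red; 480x640 float32, mm along the optical axis (not along the pixel's ray), 0 where there is no reading.
- manip.camera_model(name): a dict with "K" (3x3 intrinsics, pixels), "k1" (the pictures are not rectified: a ray, as slopes to the right and down, at radius r is drawn at 1 + k1 r^2 times it, then the intrinsics apply), "R" (3x3) and "t" (3): a world point X has camera coordinates R X + t. Camera axes: x right, y down, z forward; pixel columns grow to the right and rows downward; lengths in mm; the calibration is good to about 2 mm. A picture is of the moment at which its call begins: read the wrist's pose just before it. camera_model takes no time and is no camera call; for the wrist camera it gives the pose at the moment of the call.
- manip.sign_off(): hands the job in; it is judged then, once.
The state is a dict: "clock": time; "joints": joint angles; "qd": joint speeds; "effort": joint torques, N m; "eef_pos": TCP position; "eef_rot": TCP orientation; "wrist_force": force on the tool from outside, world axes, zero at the start; "moment": the same for the moment, N m; "finger_gap": finger opening in mm; "finger_force": force on a finger pad.
Only numpy, scipy, OpenCV 4.12 (cv2) and the standard library are available. Lean on these libraries where they do the work, as an engineer would, in place of code of your own. Each camera call takes 0.05 s, during which the arm holds its last target. There are 200 camera calls.

## Working session

There is one attempt and no reset: what is moved stays moved. The work goes in short steps, Python scripts to look and compute and a tool call to move; the robot and the scene stay as the last step left them, time stands still between calls to the robot, and variables do not carry over. Pictures are saved under pics/ and viewed, at most 14 in all, crops included, and the job is handed in when it is done.

Besides the shell and the picture viewer there is one more tool, called after ">>>" as name(argument=value, ...) on one line, values as JSON. jog_arm: Moves the arm, as the interface text tells. Its arguments: {"type":"object","properties":{"rows":{"type":"array"},"newtons":{"type":"number"}},"required":["rows"]}

```bash
ls; mkdir -p pics
python3 - <<'E'
from cell import manip
import cv2
print(manip.read_state())
for n in("top","side"):
    p,d=manip.camera(n);cv2.imwrite(f"pics/{n}0.png",p);print(n,manip.camera_model(n))
    import numpy as np; np.save(f"{n}0.npy",d)
E
```

```text
pics
{'clock': 0.0, 'joints': array([ 1.26638843e+00,  3.00509276e-01,  1.52158180e+00, -3.02975857e-05,
        1.32068409e+00, -6.65970066e-02]), 'qd': array([-3.02299155e-04,  7.78598643e-05,  7.51239148e-04,  8.92497490e-05,
       -1.33895975e-03,  1.87885616e-03]), 'effort': array([ 1.59705891e-03, -5.31809735e+01, -3.52733624e+01,  7.08385441e-02,
        2.43708916e-02, -9.34445234e-05]), 'eef_pos': array([129.50002927, 534.27880739, 212.86507776]), 'eef_rot': array([-3.14041081e+00, -4.94125769e-05,  2.90378925e+00]), 'wrist_force': array([-0.04403518,  0.68765244, -0.81297707]), 'moment': array([-0.00089452,  0.01920762, -0.01072482]), 'finger_force': 0.0, 'finger_gap': 94.26908935300679}
top {'K': array([[511.94255853,   0.        , 318.39542092],
       [  0.        , 511.94255853, 232.20967677],
       [  0.        ,   0.        ,   1.        ]]), 'k1': -0.0343528758358253, 'R': array([[ 1.99950297e-03, -9.99997860e-01,  5.30857389e-04],
       [-9.96943202e-01, -2.03485691e-03, -7.81032152e-02],
       [ 7.81041282e-02, -3.73067055e-04, -9.96945137e-01]]), 't': array([  -6.85074857,  532.75611117, 1042.17292876])}
side {'K': array([[439.64362198,   0.        , 320.04508627],
       [  0.        , 439.64362198, 240.36947854],
       [  0.        ,   0.        ,   1.        ]]), 'k1': 0.02865832662217229, 'R': array([[ 0.85945334, -0.51117527, -0.0063088 ],
       [-0.31015004, -0.5115744 , -0.80131054],
       [ 0.40638272,  0.6906457 , -0.59821536]]), 't': array([-482.36764202,  207.52314511,  525.43593196])}
```

View pics/top0.png

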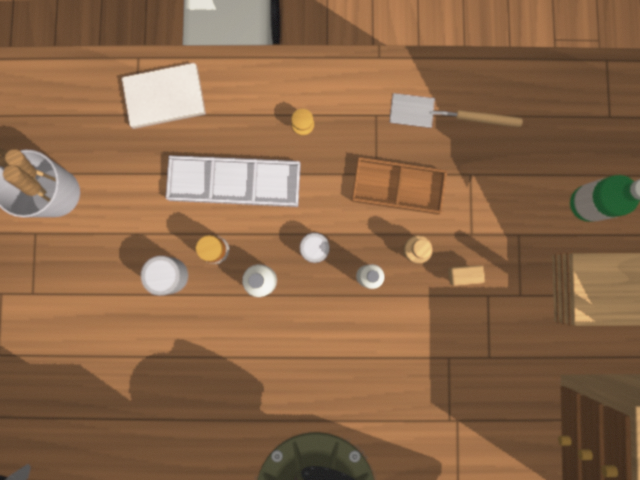

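View pics/side0.png

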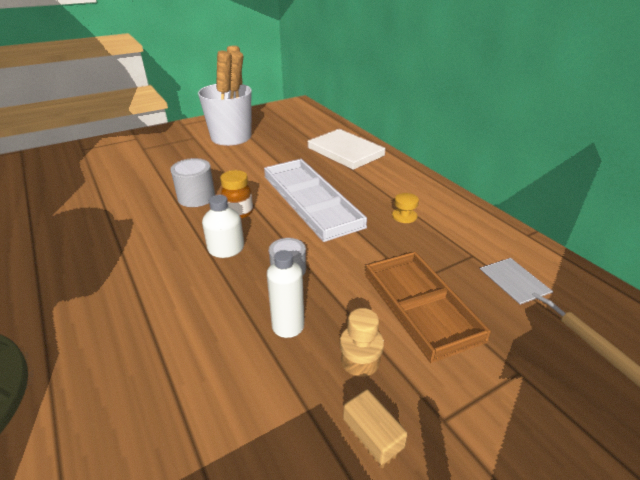

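The top view shows, left to right: big tin (163,275), jar (211,250), stout bottle (259,281), flat tin (314,248), tall bottle (371,276), palm brush (419,250) and nail brush (468,275). The zinc tray is at (233,181) and the wood tray at (399,186). The side view agrees, and all objects are upright.

```bash
cat > h.py <<'E'
import numpy as np, cv2
from cell import manip
def cloud(name,d,m=None):
    m=m or manip.camera_model(name); K=m["K"]
    v,u=np.mgrid[0:480,0:640]
    s0=np.stack([(u-K[0,2])/K[0,0],(v-K[1,2])/K[1,1]],-1); s=s0.copy()
    for _ in range(6): s=s0/(1+m["k1"]*(s**2).sum(-1,keepdims=True))
    P=np.dstack([s[...,0]*d,s[...,1]*d,d])-m["t"]
    W=P@m["R"]; W[d<=0]=np.nan
    return W
def rect(P):  # min-area rect of xy in mm: centre, size, yaw of long side
    (c,s,a)=cv2.minAreaRect(P[:,:2].astype(np.float32)); a=np.radians(a)
    if s[0]<s[1]: a+=np.pi/2
    a=(a+np.pi)%np.pi
    return np.round(c,1),np.round(s,1),round(a,3)
E
python3 - <<'E'
from h import *
d=np.load("top0.npy"); W=cloud("top",d)
S=cloud("side",np.load("side0.npy"))
print("table z",np.nanmedian(W[300:350,250:400,2]))
O=dict(big=(163,275,70),jar=(211,250,80),stout=(259,281,100),ftin=(314,248,45),tall=(371,276,130),palm=(419,250,80),nail=(468,275,48))
for n,(u,v,h) in O.items():
    c=W[v,u]
    for nm,A in(("T",W),("S",S)):
        Q=A.reshape(-1,3); Q=Q[(np.hypot(Q[:,0]-c[0],Q[:,1]-c[1])<48)]
        for lo,hi in ((h-6,h+6),(12,h+6)):
            q=Q[(Q[:,2]>lo)&(Q[:,2]<hi)]
            if len(q)<10: continue
            r=cv2.minEnclosingCircle(q[:,:2].astype(np.float32))
            print(n,nm,lo,len(q),"zmed",q[:,2].round().max(),np.round(r[0],1),round(r[1],1),*rect(q))
for n,(u,v,l) in dict(zinc=(233,181,275),wood=(399,186,188)).items():
    c=W[v,u]
    for A in (W,S):
        Q=A.reshape(-1,3); q=Q[(abs(Q[:,0]-c[0])<80)&(abs(Q[:,1]-c[1])<l/2+25)&(Q[:,2]>16)&(Q[:,2]<28)]
        print(n,len(q),*rect(q))
E
```

```text
table z 0.32684071799285597
big T 64 1130 zmed 75.0 [442.9 306.8] 38.2 [442.7 306.9] [75.3 73. ] 1.564
big T 12 1367 zmed 75.0 [442.8 306.7] 38.3 [443.2 306.1] [74.8 73.6] 1.102
big S 64 668 zmed 74.0 [443.5 306.8] 40.6 [443.6 307. ] [75.2 76.1] 2.17
big S 12 1553 zmed 74.0 [443.5 306.8] 40.6 [443.8 306.4] [76.3 76.4] 2.463
jar T 74 506 zmed 85.0 [496.6 210.1] 24.9 [496.7 209.8] [48.6 47.9] 0.846
jar T 12 729 zmed 85.0 [496.  208.7] 28.2 [495.7 207.5] [52.6 52.9] 2.098
jar S 74 353 zmed 84.0 [498. 211.] 26.5 [497.3 210.1] [48.2 49.4] 2.095
jar S 12 1045 zmed 84.0 [497.1 209.1] 28.6 [496.5 207.4] [52.4 53.3] 2.099
stout T 94 187 zmed 105.0 [433.3 113.9] 14.6 [432.9 114.1] [26.6 29. ] 1.574
stout T 12 850 zmed 105.0 [433.  113.7] 31.9 [433.2 112.9] [61.6 61.8] 1.585
stout S 94 198 zmed 104.0 [435.1 113.9] 15.5 [434.3 113.6] [29.2 28.5] 0.36
stout S 12 1793 zmed 104.0 [433.9 112.3] 32.0 [430.9 106.2] [47.2 62.8] 2.765
ftin T 39 648 zmed 51.0 [499.7   2.5] 29.3 [498.9   3.1] [56.8 57. ] 3.139
ftin T 12 649 zmed 51.0 [499.7   2.5] 29.3 [498.9   3.1] [56.8 57. ] 3.139
ftin S 39 547 zmed 49
[... 558 characters left out ...]
09.9] 28.3 [ 496.8 -209.3] [54.3 54.9] 2.837
palm S 74 637 zmed 84.0 [ 499.2 -209.2] 19.1 [ 498.3 -209.4] [35.8 36.7] 1.675
palm S 12 2089 zmed 84.0 [ 498.5 -209.3] 27.8 [ 496.1 -212.6] [47.2 54.6] 2.548
nail T 42 559 zmed 54.0 [ 442.3 -307.3] 34.9 [ 444.  -307.3] [35.9 64.9] 1.654
nail T 12 610 zmed 54.0 [ 443.2 -307.2] 35.2 [ 444.  -307.2] [36.  65.1] 1.654
nail S 42 2064 zmed 52.0 [ 446.1 -306.4] 35.7 [ 445.9 -306.8] [36.6 65.7] 1.664
nail S 12 2676 zmed 52.0 [ 446.4 -307. ] 36.1 [ 445.8 -306.9] [36.7 65.9] 1.664
zinc 1174 [641.3 174.7] [277.   93.6] 1.521
zinc 1476 [643.7 173.9] [277.7  95.5] 1.529
wood 837 [ 631.9 -175.5] [189.2  93.3] 1.425
wood 2152 [ 633.8 -173.9] [189.2  93.3] 1.422
```

>>> jog_arm(rows=[2.6,-2.0,0,0,0,-0.115,0,2.6,-2.0,0,0,0,-0.115,0,2.6,-2.0,0,0,0,-0.115,0,2.6,-2.0,0,0,0,-0.115,0,2.6,-2.0,0,0,0,-0.115,0,2.6,-2.0,0,0,0,-0.115,0,2.6,-2.0,0,0,0,-0.115,0,2.6,-2.0,0,0,0,-0.115,0,2.6,-2.0,0,0,0,-0.115,0,2.6,-2.0,0,0,0,-0.115,0,2.6,-2.0,0,0,0,-0.115,0,2.6,-2.0,0,0,0,-0.115,0,0,-3,0,0,0,0,0,0,-3,0,0,0,0,0,0,-3,0,0,0,0,0,0,-3,0,0,0,0,0,0,-3,0,0,0,0,0,0,-3,0,0,0,0,0,0,-3,0,0,0,0,0,0,-3,0,0,0,0,0], newtons=20)

```text
clock: 1.77
eef_pos: [441.2, 53.1, 213.3]
eef_rot: [-3.141, 0.0, 1.524]
wrist_force: [-0.2, 0.0, 0.5]
finger_gap: 94.0
finger_force: 0.0
```

>>> jog_arm(rows=[0,-2.7,0,0,0,0,0,0,-2.7,0,0,0,0,0,0,-2.7,0,0,0,0,0,0,-2.7,0,0,0,0,0,0,-2.7,0,0,0,0,0,0.2,-2.7,0,0,0,0,0,0,0,0,0,0,0,0,0,0,-2,0,0,0,0,0,0,-2,0,0,0,0,0,0,-2,0,0,0,0,0,0,-2,0,0,0,0,0,0,-2,0,0,0,0,0,0,-2,0,0,0,0,0,0,-1.5,0,0,0,0,0,0,-0.9,0,0,0,0,0,0,0,0,0,0,0,0,0,0,0,0,0,1,0,0,0,0,0,0,1,0,0,0,0,0,0,1,0,0,0,0,0,0,1])

```text
clock: 3.43
eef_pos: [443.9, -107.6, 70.2]
eef_rot: [3.14, 0.0, 1.524]
wrist_force: [0.0, -0.6, 0.5]
finger_gap: 70.7
finger_force: 0.0
```

>>> jog_arm(rows=[0,0,0,0,0,0,1,0,0,0,0,0,0,1,0,0,0,0,0,0,1,0,0,0,0,0,0,1,0,0,0,0,0,0,1,0,0,0,0,0,0,1])

```text
clock: 3.93
eef_pos: [443.6, -107.5, 69.5]
eef_rot: [3.141, 0.0, 1.524]
wrist_force: [0.7, 1.2, 1.3]
finger_gap: 45.9
finger_force: 20.0
```

>>> jog_arm(rows=[0,0,1,0,0,0,1,0,0,2,0,0,0,1,0,0,2,0,0,0,1,0,0,2,0,0,0,1,0,0,1,0,0,0,1,1.4,2,0,0,0,0,1,1.4,2,0,0,0,0,1,1.4,2,0,0,0,0,1,1.4,2,0,0,0,0,1,1.4,2,0,0,0,0,1,1.4,2,0,0,0,0,1,1.4,2,0,0,0,0,1,1.4,2,0,0,0,0,1,1.4,2,0,0,0,0,1,1.4,2,0,0,0,0,1,1.4,2,0,0,0,0,1,1.4,2,0,0,0,0,1,1.4,2,0,0,0,0,1,1.0,1.2,0,0,0,0,1,0.6,0.8,0,0,0,0,1])

```text
clock: 5.6
eef_pos: [641.9, 174.0, 148.8]
eef_rot: [-3.141, 0.0, 1.525]
wrist_force: [-1.2, -0.3, -3.1]
finger_gap: 46.0
finger_force: 20.0
```

>>> jog_arm(rows=[0,0,-1,0,0,0,1,0,0,-2,0,0,0,1,0,0,-2,0,0,0,1,0,0,-1.2,0,0,0,1,0,0,-0.6,0,0,0,1,0,0,-0.3,0,0,0,1,0,0,-0.3,0,0,0,1,0,0,0,0,0,0,1,0,0,0,0,0,0,1])

```text
clock: 6.35
eef_pos: [641.9, 172.5, 76.2]
eef_rot: [3.141, -0.0, 1.524]
wrist_force: [-0.5, -0.3, -1.9]
finger_gap: 46.0
finger_force: 20.0
```

>>> jog_arm(rows=[0,0,0,0,0,0,1,0,0,-0.1,0,0,0,1,0,0,0,0,0,0,1])

```text
clock: 6.6
eef_pos: [641.6, 172.5, 74.6]
eef_rot: [3.141, -0.0, 1.524]
wrist_force: [-0.4, 1.0, -1.9]
finger_gap: 45.9
finger_force: 20.0
```

>>> jog_arm(rows=[0,0,0,0,0,0,0.3,0,0,0,0,0,0,0.3,0,0,0,0,0,0,0.3,0,0,0,0,0,0,0.3,0,0,1,0,0,0,0.3,0,0,2.5,0,0,0,0.3,0,0,3,0,0,0,0.3,0,0,3,0,0,0,0.3,0,0,1,0,0,0,0.3,0,0,0,0,0,0,0.3,-2,0.5,0,0,0,0,0.1,-2.5,0.7,0,0,0,0,0,-2.5,0.7,0,0,0,0,0,-2.5,0.6,0,0,0,0,0,-2.5,0.6,0,0,0,0,0,-1.5,0.4,0,0,0,0,0,-1.0,0.2,0,0,0,0,0,0,0,0,0,0,0,0,0,0,0,0,0,0,0])

```text
clock: 8.18
eef_pos: [496.8, 209.4, 179.1]
eef_rot: [-3.141, 0.0, 1.524]
wrist_force: [0.1, -0.5, -0.1]
finger_gap: 94.3
finger_force: 0.0
```

>>> jog_arm(rows=[0,0,-1.5,0,0,0,0,0,0.1,-2.5,0,0,0,0,0,0,-2.5,0,0,0,0,0,0,-2.5,0,0,0,0,0,0,-2,0,0,0,0,0,0,-1,0,0,0,0,0,0,-0.5,0,0,0,0,0,0,0,0,0,0,0,0,0,0,0,0,0,1,0,0,0,0,0,0,1,0,0,0,0,0,0,1,0,0,0,0,0,0,1,0,0,0,0,0,0,1,0,0,0,0,0,0,1,0,0,0,0,0,0,1,0,0,0,0,0,0,1,0,0,0,0,0,0,1,0,0,0,0,0,0,1], newtons=25)

```text
clock: 9.68
eef_pos: [496.9, 210.6, 54.7]
eef_rot: [3.141, -0.0, 1.524]
wrist_force: [1.7, -0.3, 3.4]
finger_gap: 54.0
finger_force: 24.9
```

>>> jog_arm(rows=[0,0,0,0,0,0,0.2,0,0,0,0,0,0,0.2,0,0,0,0,0,0,0.2,0,0,0.5,0,0,0,0.2,0,0,0.4,0,0,0,0.2,0,0,0,0,0,0,0.2,0,0,0,0,0,0,1,0,0,0,0,0,0,1,0,0,0,0,0,0,1,0,0,0,0,0,0,1,0,0,0,0,0,0,1,0,0,0,0,0,0,1,0,0,0,0,0,0,1])

```text
clock: 10.77
eef_pos: [496.5, 210.5, 63.3]
eef_rot: [-3.141, 0.0, 1.524]
wrist_force: [0.7, -0.4, -0.7]
finger_gap: 49.5
finger_force: 25.0
```

>>> jog_arm(rows=[0,0,1,0,0,0,1,0,0,2,0,0,0,1,0,0,2,0,0,0,1,0,0,1,0,0,0,1,1.5,0.6,0,0,0,0,1,2,0.7,0,0,0,0,1,2,0.7,0,0,0,0,1,2,0.7,0,0,0,0,1,2,0.7,0,0,0,0,1,2,0.7,0,0,0,0,1,2,0.7,0,0,0,0,1,1,0.4,0,0,0,0,1,0.5,0.2,0,0,0,0,1,0,0,0,0,0,0,1,0,0,0,0,0,0,1])

```text
clock: 12.02
eef_pos: [646.1, 264.4, 123.2]
eef_rot: [-3.141, 0.0, 1.524]
wrist_force: [-0.7, 0.6, -2.8]
finger_gap: 49.5
finger_force: 25.0
```

Down to 63.3 + 5 ≈ 68.

>>> jog_arm(rows=[0,0,-1,0,0,0,1,0,0,-2,0,0,0,1,0,0,-1.2,0,0,0,1,0,0,-0.6,0,0,0,1,0,0,-0.4,0,0,0,1,0,0,-0.3,0,0,0,1,0,0,0,0,0,0,1,0,0,0,0,0,0,1,0,0,0,0,0,0,1])

```text
clock: 12.77
eef_pos: [646.8, 264.6, 69.1]
eef_rot: [3.141, -0.0, 1.524]
wrist_force: [0.1, 0.2, -3.0]
finger_gap: 49.1
finger_force: 25.0
```

>>> jog_arm(rows=[0,0,-0.1,0,0,0,1,0,0,0,0,0,0,1,0,0,0,0,0,0,0.3,0,0,0,0,0,0,0.3,0,0,0,0,0,0,0.3,0,0,0,0,0,0,0.3,0,0,1,0,0,0,0.3,0,0,3,0,0,0,0.3,0,0,3,0,0,0,0.3,0,0,3,0,0,0,0.3,0,0,1.1,0,0,0,0.1,-0.5,-1,0,0,0,0,0,-0.9,-2.6,0,0,0,0,0,-0.9,-2.6,0,0,0,0,0,-0.9,-2.6,0,0,0,0,0,-0.9,-2.6,0,0,0,0,0,-0.9,-2.6,0,0,0,0,0,-0.9,-2.6,0,0,0,0,0,-0.9,-2.6,0,0,0,0,0,-0.9,-2.6,0,0,0,0,0])

```text
clock: 14.43
eef_pos: [568.8, 45.4, 178.4]
eef_rot: [-3.141, 0.0, 1.524]
wrist_force: [0.8, -0.5, -0.3]
finger_gap: 94.1
finger_force: 0.0
```

>>> jog_arm(rows=[-0.95,-2.7,0,0,0,0.0105,0,-0.95,-2.7,0,0,0,0.0105,0,-0.95,-2.7,0,0,0,0.0105,0,-0.95,-2.7,0,0,0,0.0105,0,-0.95,-2.7,0,0,0,0.0105,0,-0.95,-2.7,0,0,0,0.0105,0,-0.95,-2.7,0,0,0,0.0105,0,-0.95,-2.7,0,0,0,0.0105,0,-0.95,-2.7,0,0,0,0.0105,0,-0.95,-2.7,0,0,0,0.0105,0,-0.95,-2.7,0,0,0,0.0105,0,-0.95,-2.7,0,0,0,0.0105,0,-0.95,-2.7,0,0,0,0.0105,0,0,0,0,0,0,0,0,0,0,0,0,0,0,0,0,0,0,0,0,0,0])

```text
clock: 15.77
eef_pos: [446.1, -304.1, 178.3]
eef_rot: [-3.141, -0.0, 1.66]
wrist_force: [0.5, 0.8, 0.7]
finger_gap: 94.3
finger_force: 0.0
```

>>> jog_arm(rows=[-0.1,-0.3,-1.5,0,0,0,0,0,0,-3,0,0,0,0,0,0,-3,0,0,0,0,0,0,-3,0,0,0,0,0,0,-2,0,0,0,0,0,0,-1.3,0,0,0,0,0,0,-0.7,0,0,0,0,0,0,-0.3,0,0,0,0,0,0,0,0,0,0,0,0,0,0,0,0,0,1,0,0,0,0,0,0,1,0,0,0,0,0,0,1,0,0,0,0,0,0,1,0,0,0,0,0,0,1,0,0,0,0,0,0,1,0,0,0,0,0,0,1,0,0,0,0,0,0,1,0,0,0,0,0,0,1,0,0,0,0,0,0,1,0,0,0,0,0,0,1])

```text
clock: 17.43
eef_pos: [445.1, -307.5, 30.4]
eef_rot: [3.142, 0.0, 1.66]
wrist_force: [0.7, 0.1, -0.0]
finger_gap: 36.0
finger_force: 25.0
```

>>> jog_arm(rows=[0,0,1.5,0,0,0,1,0,0,3,0,0,0,1,0,0,3,0,0,0,1,0,0,2.5,0,0,0,1,1.2,2.45,0,0,0,-0.0085,1,1.2,2.45,0,0,0,-0.0085,1,1.2,2.45,0,0,0,-0.0085,1,1.2,2.45,0,0,0,-0.0085,1,1.2,2.45,0,0,0,-0.0085,1,1.2,2.45,0,0,0,-0.0085,1,1.2,2.45,0,0,0,-0.0085,1,1.2,2.45,0,0,0,-0.0085,1,1.2,2.45,0,0,0,-0.0085,1,1.2,2.45,0,0,0,-0.0085,1,1.2,2.45,0,0,0,-0.0085,1,1.2,2.45,0,0,0,-0.0085,1,1.2,2.45,0,0,0,-0.0085,1,1.2,2.45,0,0,0,-0.0085,1,1.2,2.45,0,0,0,-0.0085,1,1.2,2.45,0,0,0,-0.0085,1])

```text
clock: 19.1
eef_pos: [637.4, 85.8, 130.2]
eef_rot: [-3.141, 0.0, 1.524]
wrist_force: [-0.2, 0.1, 0.0]
finger_gap: 35.7
finger_force: 25.0
```

>>> jog_arm(rows=[0,0,0,0,0,0,1,0,0,0,0,0,0,1])

```text
clock: 19.27
eef_pos: [637.0, 85.5, 129.8]
eef_rot: [-3.141, 0.0, 1.526]
wrist_force: [0.9, -0.4, -0.4]
finger_gap: 35.6
finger_force: 25.0
```

>>> jog_arm(rows=[0.1,-0.1,-1.5,0,0,0,1,0,0,-2.5,0,0,0,1,0,0,-2.5,0,0,0,1,0,0,-1.3,0,0,0,1,0,0,-0.8,0,0,0,1,0,0,-0.5,0,0,0,1,0,0,-0.3,0,0,0,1,0,0,0,0,0,0,1,0,0,0,0,0,0,1])

```text
clock: 20.02
eef_pos: [638.5, 83.5, 37.4]
eef_rot: [3.14, -0.0, 1.524]
wrist_force: [-0.5, 0.6, -0.7]
finger_gap: 35.7
finger_force: 25.0
```

>>> jog_arm(rows=[0,0,-0.15,0,0,0,1,0,0,0,0,0,0,1,0,0,0,0,0,0,0.4,0,0,0,0,0,0,0.4,0,0,0,0,0,0,0.4,0,0,0,0,0,0,0.4,0,0,1,0,0,0,0.4,0,0,3,0,0,0,0.4,0,0,3,0,0,0,0.4,0,0,3,0,0,0,0.4,0,0,2,0,0,0,0.3,-1.3,-0.8,1,0,0,-0.02,0.1,-2.5,-1.4,0,0,0,-0.02,0,-2.5,-1.4,0,0,0,-0.02,0,-2.5,-1.4,0,0,0,-0.02,0,-2.5,-1.4,0,0,0,-0.02,0,-1.5,-1.0,0,0,0,0,0,-1,-0.6,0,0,0,0,0,0,0,0,0,0,0,0,0,0,0,0,0,0,0])

```text
clock: 21.68
eef_pos: [500.4, 3.5, 165.9]
eef_rot: [3.14, -0.0, 1.424]
wrist_force: [0.3, 0.2, 0.5]
finger_gap: 93.8
finger_force: 0.0
```

>>> jog_arm(rows=[0,0,-1.5,0,0,0,0,0,0,-3,0,0,0,0,0,0,-3,0,0,0,0,0,0,-3,0,0,0,0,0,0,-1.7,0,0,0,0,0,0,-0.8,0,0,0,0,0,0,-0.5,0,0,0,0,0,0,0,0,0,0,0,0,0,0,0,0,0,1,0,0,0,0,0,0,1,0,0,0,0,0,0,1,0,0,0,0,0,0,1,0,0,0,0,0,0,1,0,0,0,0,0,0,1,0,0,0,0,0,0,1,0,0,0,0,0,0,1,0,0,0,0,0,0,1])

```text
clock: 23.1
eef_pos: [500.3, 3.5, 30.3]
eef_rot: [3.141, -0.0, 1.424]
wrist_force: [-0.5, 1.2, 5.5]
finger_gap: 57.8
finger_force: 25.0
```

>>> jog_arm(rows=[0,0,1,0,0,0,1,0,0,2,0,0,0,1,0,0,2,0,0,0,1,0,0,1,0,0,0,1,1.4,-1.3,0,0,0,0,1,2,-1.9,0,0,0,0,1,2,-1.9,0,0,0,0,1,2,-1.9,0,0,0,0,1,2,-1.9,0,0,0,0,1,2,-1.9,0,0,0,0,1,1.5,-1.5,0,0,0,0,1,1,-1,0,0,0,0,1,0,0,0,0,0,0,1,0,0,0,0,0,0,1])

```text
clock: 24.27
eef_pos: [638.6, -129.6, 89.2]
eef_rot: [-3.14, -0.0, 1.424]
wrist_force: [-0.7, -0.2, -0.9]
finger_gap: 57.9
finger_force: 25.0
```

Down to about 35.3.

>>> jog_arm(rows=[0.1,0,-1,0,0,0,1,0,0,-1.8,0,0,0,1,0,0,-1.2,0,0,0,1,0,0,-0.6,0,0,0,1,0,0,-0.4,0,0,0,1,0,0,-0.3,0,0,0,1,0,0,0,0,0,0,1,0,0,0,0,0,0,1,0,0,0,0,0,0,1])

```text
clock: 25.02
eef_pos: [640.4, -129.6, 37.6]
eef_rot: [3.141, 0.0, 1.424]
wrist_force: [-0.1, 0.4, -1.7]
finger_gap: 57.7
finger_force: 25.0
```

>>> jog_arm(rows=[0,0,-0.2,0,0,0,1,0,0,0,0,0,0,1,0,0,0,0,0,0,0.15,0,0,0,0,0,0,0.15,0,0,0,0,0,0,0.15,0,0,0,0,0,0,0.15,0,0,1,0,0,0,0.15,0,0,3,0,0,0,0.15,0,0,3,0,0,0,0.15,0,0,3,0,0,0,0.15,0,0,2,0,0,0,0.1,-1.3,-0.8,1,0,0,0,0.1,-2.5,-1.4,0,0,0,0,0,-2.5,-1.4,0,0,0,0,0,-2.5,-1.4,0,0,0,0,0,-2.5,-1.4,0,0,0,0,0,-2,-1.0,0,0,0,0,0,-1,-0.6,0,0,0,0,0,0,0,0,0,0,0,0,0,0,0,0,0,0,0])

```text
clock: 26.68
eef_pos: [497.6, -209.6, 165.6]
eef_rot: [3.141, 0.0, 1.424]
wrist_force: [0.8, 0.4, -0.2]
finger_gap: 93.9
finger_force: 0.0
```

>>> jog_arm(rows=[0,0,-1.5,0,0,0,0,0,0,-3,0,0,0,0,0,0,-3,0,0,0,0,0,0,-1.8,0,0,0,0,0,0,-1,0,0,0,0,0,0,-0.5,0,0,0,0,0,0,0,0,0,0,0,0,0,0,0,0,0,1,0,0,0,0,0,0,1,0,0,0,0,0,0,1,0,0,0,0,0,0,1,0,0,0,0,0,0,1,0,0,0,0,0,0,1,0,0,0,0,0,0,1,0,0,0,0,0,0,1,0,0,0,0,0,0,1,0,0,0,0,0,0,1,0,0,0,0,0,0,1])

```text
clock: 28.18
eef_pos: [497.1, -209.5, 57.0]
eef_rot: [3.142, -0.0, 1.424]
wrist_force: [-0.1, 0.3, -1.0]
finger_gap: 37.7
finger_force: 25.0
```

To (626.3,-220.2): dx 12.9, dy -1.1.

>>> jog_arm(rows=[0,0,1,0,0,0,1,0,0,2,0,0,0,1,0,0,2,0,0,0,1,0,0,1,0,0,0,1,1.4,-0.1,0,0,0,0,1,2,-0.2,0,0,0,0,1,2,-0.2,0,0,0,0,1,2,-0.2,0,0,0,0,1,2,-0.2,0,0,0,0,1,2,-0.1,0,0,0,0,1,1.5,-0.1,0,0,0,0,1,0,0,0,0,0,0,1,0,0,0,0,0,0,1,0,0,0,0,0,0,1])

```text
clock: 29.35
eef_pos: [625.4, -220.4, 116.8]
eef_rot: [-3.141, -0.0, 1.424]
wrist_force: [-0.1, 0.4, -1.3]
finger_gap: 37.6
finger_force: 25.0
```

>>> jog_arm(rows=[0,0,-1,0,0,0,1,0,0,-1.8,0,0,0,1,0,0,-1.2,0,0,0,1,0,0,-0.6,0,0,0,1,0,0,-0.4,0,0,0,1,0,0,-0.3,0,0,0,1,0,0,0,0,0,0,1,0,0,0,0,0,0,1,0,0,0,0,0,0,1])

```text
clock: 30.1
eef_pos: [626.3, -220.6, 64.6]
eef_rot: [3.141, 0.0, 1.424]
wrist_force: [0.3, -0.3, 0.1]
finger_gap: 37.7
finger_force: 25.0
```

>>> jog_arm(rows=[0,0,-0.2,0,0,0,1,0,0,0,0,0,0,1,0,0,0,0,0,0,0.4,0,0,0,0,0,0,0.4,0,0,0,0,0,0,0.4,0,0,0,0,0,0,0.4,0,0,1,0,0,0,0.4,0,0,3,0,0,0,0.4,0,0,3,0,0,0,0.4,0,0,3,0,0,0,0.4,0,0,2,0,0,0,0.4,-2.5,-1,0,0,0,0,0.4,-2.5,-1,0,0,0,0,0.4,-2.5,-1,0,0,0,0,0.4,-2.5,-1,0,0,0,0,0.4,-2.5,-1,0,0,0,0,0.4,-2.5,-1,0,0,0,0,0.4,-2.5,-1,0,0,0,0,0.4,-1.5,-1,0,0,0,0,0.4,0,0,0,0,0,0,0.4])

```text
clock: 31.77
eef_pos: [434.1, -301.9, 183.1]
eef_rot: [3.141, 0.001, 1.422]
wrist_force: [-0.3, 0.3, -0.3]
finger_gap: 56.4
finger_force: 0.0
```

Run:
```python
from h import *
for n in("top","side"):
    p,d=manip.camera(n); W=cloud(n,d)
    cv2.imwrite(f"pics/{n}1.png",p)
    for k,(x,y,h) in dict(tall=(642,173,135),jar=(647,264.5,85),nail=(638.5,84,53),ftin=(640,-129.6,50),palm=(626.3,-220.6,85),big=(443,307,70),stout=(434,114,100)).items():
        Q=W.reshape(-1,3);q=Q[(np.hypot(Q[:,0]-x,Q[:,1]-y)<44)&(Q[:,2]>31)]
        if len(q)<10: print(k,"none");continue
        t=q[q[:,2]>np.nanmax(q[:,2])-8]
        print(n,k,"want",(x,y,h),"top",np.round(np.median(t,0),1),*rect(t))
print(manip.read_state()["clock"])
```

```text
top tall want (642, 173, 135) top [640.2 171.7 134.8] [640.2 172.4] [21.3 23. ] 3.122
top jar want (647, 264.5, 85) top [644.9 264.5  84.9] [644.8 263.8] [47.8 48.4] 3.132
top nail want (638.5, 84, 53) top [636.   82.6  53.1] [635.7  82.6] [65.3 35.1] 1.555
top ftin want (640, -129.6, 50) top [ 637.3 -130.9   51.3] [ 637.4 -130.9] [57.2 57.3] 3.104
top palm want (626.3, -220.6, 85) top [ 625.4 -220.5   85.4] [ 625.7 -220.6] [34.3 36.2] 3.135
top big want (443, 307, 70) top [441.7 306.3  70.7] [443.5 306.5] [73.8 73.5] 1.135
top stout want (434, 114, 100) top [433.9 113.1 100.4] [432.9 113. ] [26.7 26.9] 1.573
side tall want (642, 173, 135) top [638.2 170.7 136.3] [639.8 172.8] [23.1 17. ] 1.049
side jar want (647, 264.5, 85) top [644.  259.5  86.6] [645.8 263.4] [50.2 50.3] 2.541
nail none
side ftin want (640, -129.6, 50) top [ 618.6 -126.3   51.5] [ 638.1 -131.5] [30.7 54.7] 2.947
side palm want (626.3, -220.6, 85) top [ 624.5 -222.    85.8] [ 626.8 -220.4] [35.9 36.4] 2.789
side big want (443, 307, 70) top [442.7 301.2  72.3] [444.  306.9] [77.2 76.3] 0.942
side stout want (434, 114, 100) top [433.6 110.1 101.6] [434.5 113.8] [28.7 27.9] 1.115
31.8667
```

View pics/top1.png

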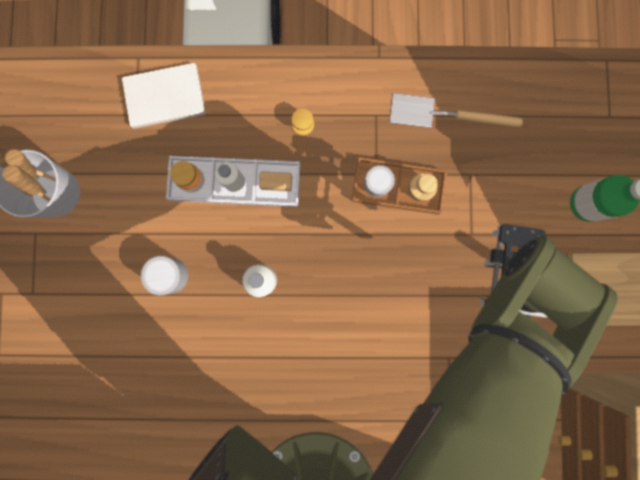

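View pics/side1.png

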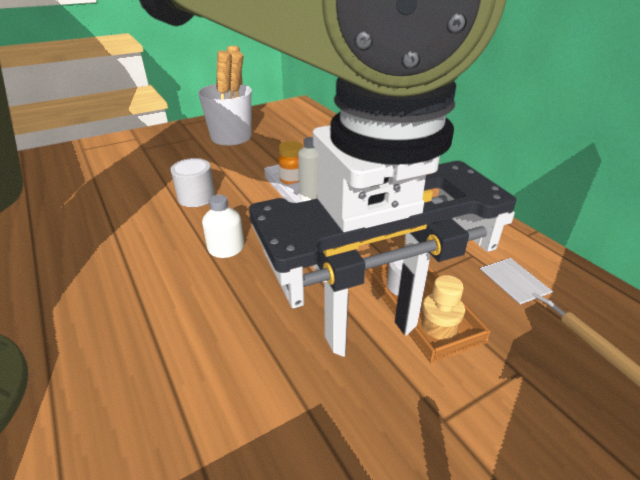

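The top view shows the jar (185,175), tall bottle (229,178) and nail brush (275,181) in the zinc tray. The flat tin (380,180) and palm brush (425,187) are in the wood tray. In both views all tops are at their stated height plus the 5 mm floor. The stout bottle and big tin have not moved, and the gripper is clear of everything.

```bash
python3 -c "
from cell import manip
print(manip.sign_off())"
```

```text
the job is handed in; nothing more can be done
None
```

Both kits are made up and the job is handed in at about 32 s: the last pictures showed all five things upright in their compartments, with the stout bottle and big tin unmoved.

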